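Put the carving chisels away in the shadow tray

TASK

Put the three carving chisels away in the shadow tray: lay each one flat on the dark outline that has its shape, blade on blade and handle on handle; set them down rather than drop them. The screwdriver and the awl do not belong in the tray: leave them, the mallet and the sharpening stone where they lie.

Things in the scene. Friction and masses are not known exactly. Their poses are not given: they have to be found in the camera images.
- chisel_straight: Straight carving chisel: light-wood flat-sided handle 28 wide, 26 high, brass ferrule, 137 mm long, about 80 g, lying flat. Origin: underside of the handle's middle; x towards the cutting edge, z up. Handle x -32 to 32 (grip across it; balance point within 25 of the origin), ferrule to 43, blade (4 thick, 11 to 15 up) to 105. Plain parallel steel blade 14 wide.
- chisel_broad: Broad carving chisel: light-wood flat-sided handle 28 wide, 26 high, brass ferrule, 137 mm long, about 80 g, lying flat. Origin: underside of the handle's middle; x towards the cutting edge, z up. Handle x -32 to 32 (grip across it; balance point within 25 of the origin), ferrule to 43, blade (4 thick, 11 to 15 up) to 105. Blade 12 wide for the first 17, then a rectangular 30 wide by 45 long.
- chisel_fishtail: Fishtail carving chisel: light-wood flat-sided handle 28 wide, 26 high, brass ferrule, 137 mm long, about 80 g, lying flat. Origin: underside of the handle's middle; x towards the cutting edge, z up. Handle x -32 to 32 (grip across it; balance point within 25 of the origin), ferrule to 43, blade (4 thick, 11 to 15 up) to 105. Thin 8 wide stem that flares over its last 30 to 40 wide at the edge.
- bed_straight: Cork bed with the dark flat outline of its chisel; lies fixed in the tray, 172 (x) by 80, 6 thick. Origin: centre of underside, 6 above the bench; x towards the outline's blade end. The chisel's origin belongs at x -36, y 0, z +6, its x along this x. Plain narrow blade outline. The three beds lie side by side, 82 apart, in any order.
- bed_broad: Cork bed with the dark flat outline of its chisel; lies fixed in the tray, 172 (x) by 80, 6 thick. Origin: centre of underside, 6 above the bench; x towards the outline's blade end. The chisel's origin belongs at x -36, y 0, z +6, its x along this x. Broad rectangular blade outline. Tray 200 by 266; sides 14 above the bench, end boards (at x +-88 to +-100) 30.
- bed_fishtail: Cork bed with the dark flat outline of its chisel; lies fixed in the tray, 172 (x) by 80, 6 thick. Origin: centre of underside, 6 above the bench; x towards the outline's blade end. The chisel's origin belongs at x -36, y 0, z +6, its x along this x. Outline with a thin stem flaring to a fan.
- screwdriver: Look-alike: screwdriver with a thick light-wood handle 34 wide, 30 high, 68 long and a thin round steel shank 7 across; 137 long, lying flat. Origin under the handle, x towards the tip. Not to be moved.
- awl: Look-alike: awl with a light-wood handle (knob end 36 wide, 30 high, then 22 wide), brass collar and a short thin spike; 114 long, lying flat. Origin under the handle, x towards the point. Not to be moved.
- mallet: Bystander: wooden mallet lying on the bench, head 65 by 110 by 50 high (origin: centre of the head's underside), handle 30 wide out to x -230. Not to be moved.
- oilstone: Bystander: grey sharpening stone in a dark wooden holder, 130 (x) by 46, 24 high; origin: centre of its underside. Not to be moved.
Mind the look-alikes: they are no part of the job. What is shaped like the chisel_broad but pink, red or turquoise is not meant.

How it is judged:
At the end, for the whole second after the job is handed in: Each chisel lies flat (0.15 rad) and at rest on its own bed, handle within 12 mm along and 10 mm across of its outline, axis within 0.2 rad, blade at the blade end; screwdriver, awl, mallet and stone within 20 mm of where they started (x of chisel_straight in the frame of bed_straight between -0.048 and -0.024 m and y of chisel_straight in the frame of bed_straight between -0.01 and 0.01 m and z of chisel_straight in the frame of bed_straight between 0.002 and 0.011 m and angle between the x axis of chisel_straight and the x axis of bed_straight, either way round below 0.2 rad and angle between each of chisel_straight, chisel_broad, chisel_fishtail's own z axis and vertical below 0.15 rad and x of bed_straight in the frame of chisel_straight above 0.01 m and linear speed of each of chisel_straight, chisel_broad, chisel_fishtail below 0.02 m/s and angular speed of each of chisel_straight, chisel_broad, chisel_fishtail below 0.2 rad/s and x of chisel_broad in the frame of bed_broad between -0.048 and -0.024 m and y of chisel_broad in the frame of bed_broad between -0.01 and 0.01 m and z of chisel_broad in the frame of bed_broad between 0.002 and 0.011 m and angle between the x axis of chisel_broad and the x axis of bed_broad, either way round below 0.2 rad and x of bed_broad in the frame of chisel_broad above 0.01 m and x of chisel_fishtail in the frame of bed_fishtail between -0.048 and -0.024 m and y of chisel_fishtail in the frame of bed_fishtail between -0.01 and 0.01 m and z of chisel_fishtail in the frame of bed_fishtail between 0.002 and 0.011 m and angle between the x axis of chisel_fishtail and the x axis of bed_fishtail, either way round below 0.2 rad and x of bed_fishtail in the frame of chisel_fishtail above 0.01 m and distance of each of screwdriver, awl, mallet, oilstone from where it was at the start of the episode below 0.02 m); the robot touches nothing.
It fails at once if the screwdriver or the awl is moved by more than 20 mm (distance of any of screwdriver, awl from where it was at the start of the episode above 0.02 m).
It fails at once if the mallet or the sharpening stone is moved by more than 20 mm (distance of any of mallet, oilstone from where it was at the start of the episode above 0.02 m).
It fails at once if a chisel is let go with its underside more than 50 mm above the bench (dropped) ((height (world z) of chisel_straight above 0.05 m and contact force between the fingers and chisel_straight below 0.02 N) or (height (world z) of chisel_broad above 0.05 m and contact force between the fingers and chisel_broad below 0.02 N) or (height (world z) of chisel_fishtail above 0.05 m and contact force between the fingers and chisel_fishtail below 0.02 N)).
It also fails if it takes over 88 s, if anything falls off the work surface, if the arm or the gripper's body presses on something with over 40 N, if the wrist force passes 120 N, or if a joint passes its speed limit or range.

ROBOT

A 7-joint arm with a two-finger parallel gripper is mounted at the origin on the work surface. World frame = base frame: x ahead of the robot, y to its left, z up, the work surface at z = 0. Lengths are in m, angles in rad, forces in N, time in s.
With the tool pointing down it reaches from about 0.425 to 0.95 m from the base axis. Payload 4.7 kg.
Tool frame: the origin (TCP) lies on the centre line of the jaws, within the pads' length; the fingertips stand robot.nose_length ahead of it and the grasp point (between the pads) lies 8 mm behind it (robot.nose_length is the distance from the TCP to the fingertips, in m); z points along the fingers, x is the direction in which the jaws open and shut, and the axes are right-handed (so a half turn about z gives the same grasp; the last joint's range is limited). The gripper opens to 85 mm and grips with 20 to 120 N. Pads are 22 mm wide; open, the fingers measure 114 mm over their backs; the gripper's body (76 mm by 85 mm) begins 54 mm behind the grasp point. The pads swing forward as they close: fully open they stand 13 mm farther back than shut.
Start: joints at [1.188, 0.469, -0.049, 1.532, 0.024, 1.141, -0.082], TCP at [0.234, -0.633, 0.242] pointing down, gripper open.
Joint ranges: [-2.59, 2.59], [-0.33, 1.99], [-1.39, 1.29], [0.1, 2.45], [-1.04, 4.18], [0.21, 1.99], [-2.66, 2.66]. Speed limits (rad/s): [2.57, 2.57, 3.14, 3.14, 3.14, 3.14, 3.14].

INTERFACE

Orientations are given as [roll, pitch, yaw] about the fixed x, y, z axes, in that order (R = Rz(yaw) Ry(pitch) Rx(roll)).
In Python, from plant import robot gives the robot as it stands. Calls block until the motion is done:
- robot.goto(position, orientation): joint-space move of the TCP to a pose.
- robot.move_straight(position, vel=0.15, attitude=None, contact_N=None): straight line of the TCP; attitude=None keeps the orientation; vel is the mean speed in m/s. With contact_N (N) it stops when the force on the tool has changed by that much, and returns True; else False.
- robot.move_joints(angles): joint-space move.
- robot.grip(opening, strength=None): opening from 0.0 (shut) to 1.0 (fully open); strength is the grip in N (None keeps the last); returns when the fingers have stopped.
- robot.sleep(seconds).
- robot.inverse_kinematics(position, orientation): joint angles nearest the present ones, or None.
- robot.sense(): the state.
- robot.grab_frame(name): name is "scene" or "top" or "wrist"; returns a dict with "image" (420x560x3 uint8, red, green, blue), "range_z" (420x560 float32, m along the optical axis (not along the pixel's ray), 0 where there is no reading), "fx", "fy", "cx", "cy" (pixels), "dist_coeffs" ([k1, k2, p1, p2, k3] as OpenCV has them; the pictures are not rectified), "R" (3x3) and "t" (3): a world point X has camera coordinates R X + t. Camera axes: x right, y down, z forward; pixel columns grow to the right and rows downward; lengths in m; the calibration is good to about 2 mm. A picture is of the moment at which its call begins.
A pose or a line that the arm cannot do raises robot.IKError and nothing moves.
- robot.close_job(): hands the job in, once; it reports no verdict.
The state is a dict: "t": time; "joint_pos": joint angles; "joint_velocities": joint speeds; "effort": joint torques, N m; "tcp_pos": TCP position; "tcp_rot": TCP orientation; "wrist_force": force on the tool from outside, world axes, zero at the start; "torque": the same for the moment, N m; "opening": opening from 0.0 (shut) to 1.0 (fully open).
Only numpy, scipy, OpenCV 4.12 (cv2) and the standard library are available. Lean on these libraries where they do the work, as an engineer would, in place of code of your own. Each camera call takes 0.05 s, during which the arm holds its last target. There are 200 camera calls.

## Working session

There is one attempt and no reset: what is moved stays moved. The work goes in short steps, each a Python script; the robot and the scene stay as the last script left them, time stands still between calls to the robot, and variables do not carry over. Pictures are saved under pics/ and viewed, about 12 in all and at most 16, crops included, and the job is handed in when it is done.

```bash
ls; mkdir -p pics; python3 - <<'E'
from plant import robot
import cv2,pickle
F={}
for n in("top","scene","wrist"):
    f=robot.grab_frame(n);F[n]=f
    cv2.imwrite(f"pics/{n}0.png",f["image"][:,:,::-1]); print(n,f["fx"],f["fy"],f["cx"],f["cy"],f["dist_coeffs"],f["R"],f["t"])
pickle.dump(F,open("f0.pkl","wb"))
s=robot.sense();print(s["t"],s["tcp_pos"],s["tcp_rot"],robot.nose_length)
E
```

```text
pics
top 452.59935873532913 452.59935873532913 275.97331907507004 208.5376423921843 [-0.01673246  0.          0.          0.          0.        ] [[-0.00112097 -0.99999602 -0.00258817]
 [-0.98664925  0.0015275  -0.16285248]
 [ 0.16285579  0.00237106 -0.98664703]] [-0.16069709  0.52016184  1.10698949]
scene 394.8545315877126 394.8545315877126 280.7167524301343 209.21471564874975 [0.0291311 0.        0.        0.        0.       ] [[-0.83846533  0.54469983 -0.0166727 ]
 [ 0.35827208  0.52792441 -0.77002398]
 [-0.41063    -0.65161178 -0.63779706]] [ 0.49666756 -0.08058982  1.23118004]
wrist 368.0918135507182 368.0918135507182 275.55832933459766 212.5517993554185 [0.01434871 0.         0.         0.         0.        ] [[ 0.3470744  -0.93783639 -0.00150548]
 [-0.89062863 -0.3301058   0.31274718]
 [-0.29380266 -0.10720571 -0.94983521]] [-0.67305929 -0.04168849  0.38004054]
0.15 [ 0.23375407 -0.63279033  0.24151513] [ 3.14157370e+00  1.47749248e-03 -1.21695137e+00] 0.011
```

View pics/top0.png

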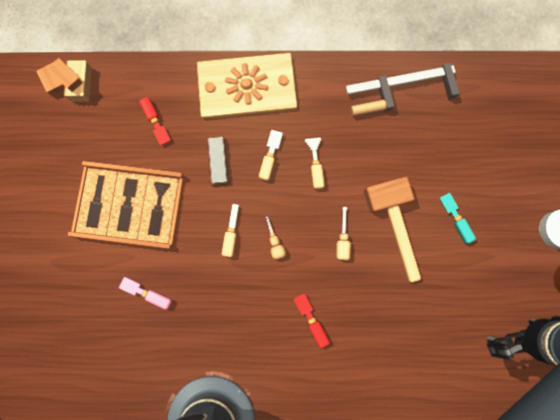

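View pics/scene0.png

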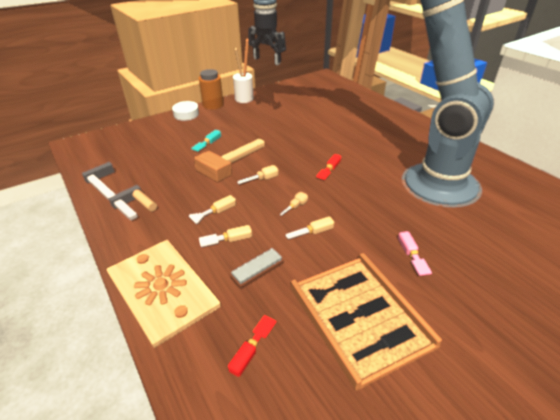

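The top view shows what could be mistaken for the targets:
- **Chisels:** broad at (270,155), fishtail at (316,163) and straight at (231,230).
- **Look-alikes:** screwdriver at (344,233), awl at (275,238), red at (155,120) and (312,320), pink at (146,293) and turquoise at (458,218).
- **Beds, left to right:** straight at (96,200), broad at (128,205) and fishtail at (159,208), blades pointing up in the image.

I'll check these in one enlarged crop.

```bash
cat > h.py <<'E'
import numpy as np,cv2
def K(f): return np.array([[f["fx"],0,f["cx"]],[0,f["fy"],f["cy"]],[0,0,1.]])
def norm(f,uv): return cv2.undistortPoints(np.float64(uv).reshape(-1,1,2),K(f),np.float64(f["dist_coeffs"])).reshape(-1,2)
def ray(f,uv,z):
    "world points of pixels uv on the plane at height z"
    n=norm(f,uv); R=np.array(f["R"]); c=-R.T@f["t"]; d=np.c_[n,np.ones(len(n))]@R
    return c+d*((z-c[2])/d[:,2])[:,None]
def tri(f1,u1,f2,u2):
    P=[np.c_[f["R"],f["t"]] for f in(f1,f2)]
    X=cv2.triangulatePoints(P[0],P[1],norm(f1,u1).T,norm(f2,u2).T); return (X[:3]/X[3]).T
def crop(f,x0,y0,x1,y1,s,name):
    im=cv2.resize(f["image"][y0:y1,x0:x1,::-1],None,fx=s,fy=s,interpolation=cv2.INTER_CUBIC)
    for x in range(-(-x0//20)*20,x1,20): cv2.line(im,(int((x-x0)*s),0),(int((x-x0)*s),6),(255,255,255),1);cv2.putText(im,str(x),(int((x-x0)*s),16),0,.35,(255,255,255),1)
    for y in range(-(-y0//20)*20,y1,20): cv2.line(im,(0,int((y-y0)*s)),(6,int((y-y0)*s)),(255,255,255),1);cv2.putText(im,str(y),(8,int((y-y0)*s)+4),0,.35,(255,255,255),1)
    cv2.imwrite(f"pics/{name}.png",im)
E
python3 - <<'E'
import pickle; from h import *
F=pickle.load(open("f0.pkl","rb")); f=F["top"]
crop(f,62,115,362,265,2.66,"topcrop")
for n,uv in dict(broad=(266,168),fish=(318,178),straight=(230,243),bs=(94,214),bb=(126,217),bf=(156,222),screw=(344,247),awl=(278,250)).items():
    z=f["range_z"][uv[1],uv[0]]; p=norm(f,[uv])[0]
    print(n,(np.array(f["R"]).T@(np.r_[p*z,z]-f["t"])).round(3))
E
```

```text
broad [ 0.631 -0.135  0.023]
fish [ 0.603 -0.271  0.027]
straight [ 0.434 -0.044  0.024]
bs [0.511 0.312 0.016]
bb [0.504 0.231 0.009]
bf [0.49  0.151 0.01 ]
screw [ 0.423 -0.334  0.029]
awl [ 0.416 -0.166  0.028]
```

View pics/topcrop.png

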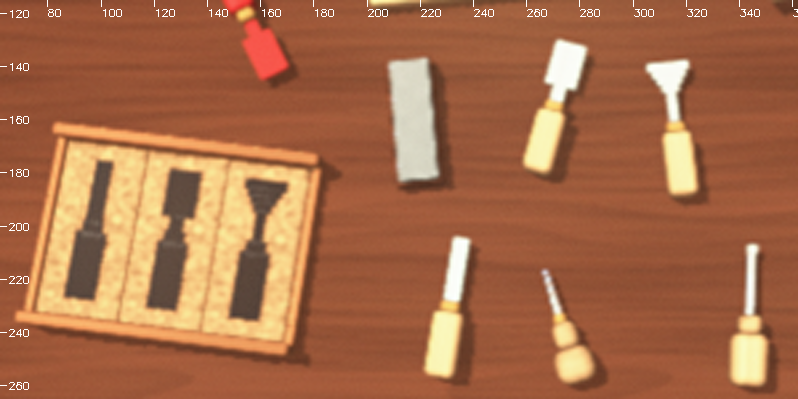

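The crop confirms the choices. The tray's blades point up (world +x, tilted towards -y), and the look-alikes are clearly different. Next I take two wrist views each over the chisels and the tray.

```bash
python3 - <<'E'
from plant import robot
import pickle; from h import *
F={}
for n,p in dict(A=(.55,-.10,.25),B=(.6,-.2,.25),C=(.56,.18,.25),D=(.54,.26,.25)).items():
    robot.goto(p,[np.pi,0,-np.pi/2]); robot.sleep(.2); F[n]=robot.grab_frame("wrist")
pickle.dump(F,open("f1.pkl","wb")); print(robot.sense()["t"])
im=np.vstack([np.hstack([F["A"]["image"],F["B"]["image"]]),np.hstack([F["C"]["image"],F["D"]["image"]])])
cv2.imwrite("pics/w.png",cv2.resize(im,(800,600),interpolation=cv2.INTER_AREA)[:,:,::-1])
for n in "AB":
    f=F[n]; z=f["range_z"]; v,u=np.mgrid[0:420,0:560]
    q=norm(f,np.c_[u.ravel(),v.ravel()].astype(float)); X=(np.c_[q,np.ones(len(q))]*z.reshape(-1,1)-f["t"])@np.array(f["R"])
    m=((X[:,2]>.018)&(X[:,2]<.04)&(z.ravel()>.1)).reshape(420,560).astype(np.uint8)
    k,L,S,c=cv2.connectedComponentsWithStats(m)
    for i in range(1,k):
        if S[i,4]<300: continue
        P=X[(L==i).ravel()]; r=cv2.minAreaRect((P[:,:2]*1000).astype(np.float32)); print(n,c[i].round(),S[i,4],"z",np.percentile(P[:,2],[5,50,95]).round(4),[np.round(a,1) for a in r])
E
```

```text
5.7417
A [171.  63.] 5678 z [0.0225 0.024  0.0253] [array([649.5,  -5.7]), array([111.2,  39.3]), np.float64(6.0)]
A [314.  81.] 2406 z [0.0205 0.0253 0.0271] [array([ 639.2, -136. ]), array([28.1, 75.2]), np.float64(74.8)]
A [455. 106.] 2358 z [0.0202 0.0253 0.0272] [array([ 616.1, -267.4]), array([75.4, 27.4]), np.float64(7.0)]
A [ 39. 105.] 1119 z [0.0217 0.0293 0.0309] [array([616.8, 119.8]), array([68.1, 12.8]), np.float64(83.1)]
A [488. 282.] 1895 z [0.0185 0.0277 0.0308] [array([ 458.5, -333.7]), array([ 33.3, 129.6]), np.float64(84.7)]
A [220. 276.] 1478 z [0.0202 0.0252 0.0269] [array([439.4, -39.5]), array([27.8, 73.3]), np.float64(81.6)]
A [331. 286.] 1273 z [0.0194 0.0259 0.0303] [array([ 432.3, -158.2]), array([68.9, 35.8]), np.float64(17.6)]
A [ 41. 282.] 1262 z [0.0193 0.0289 0.0309] [array([432.9, 154.2]), array([90.3, 13.7]), np.float64(83.4)]
B [ 71. 112.] 5802 z [0.0218 0.0239 0.0252] [array([654.8,  -5.4]), array([122.1,  39.9]), np.float64(5.7)]
B [212. 136.] 2086 z [0.0205 0.0253 0.027 ] [array([ 639. , -136.1]), array([28.2, 74.7]), np.float64(74.8)]
B [347. 159.] 1982 z [0.0204 0.0253 0.0271] [array([ 616.2, -268.3]), array([74.7, 28.1]), np.float64(6.0)]
B [499. 203.] 1475 z [0.0192 0.029  0.0388] [array([ 574.5, -422.8]), array([ 51.7, 111.5]), np.float64(50.7)]
B [530. 304.] 3258 z [0.0212 0.0311 0.0358] [array([ 451.3, -480.1]), array([144.6,  29.5]), np.float64(15.9)]
B [243. 325.] 1157 z [0.0193 0.0257 0.0302] [array([ 430.2, -157.8]), array([66.4, 35.8]), np.float64(23.2)]
```

View pics/w.png

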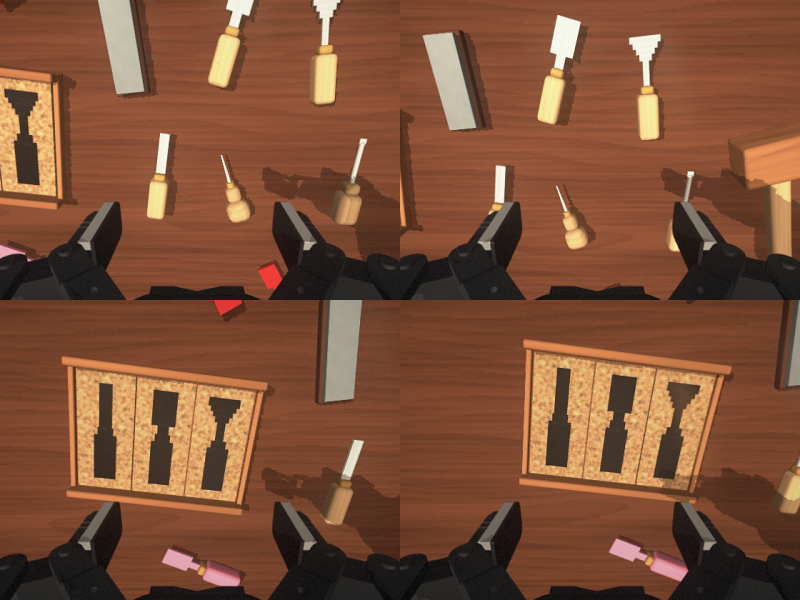

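All four views agree. In each one the handles' tops sit at about 26 mm and measure 75 x 28 mm including the ferrule. In A the straight chisel is at (222,275) full-frame, the awl is to its right and the screwdriver far right. In C and D the bed order is straight, broad, fishtail from left to right. Next I locate the outlines and pick the broad chisel.

```bash
cat > m.py <<'E'
import pickle; from h import *
F=pickle.load(open("f1.pkl","rb")); M={}
for n in "CD":
    f=F[n]; hsv=cv2.cvtColor(f["image"],cv2.COLOR_RGB2HSV); m=(hsv[...,2]<75).astype(np.uint8); m[280:]=0 if 0 else m[280:]
    k,L,S,c=cv2.connectedComponentsWithStats(m); M[n]=[]
    for i in range(1,k):
        if not 1200<S[i,4]<9000 or S[i,1]+S[i,3]>290 or S[i,0]>400 : continue
        uv=np.argwhere(L==i)[:,::-1].astype(float); W=ray(f,uv,.012)[:,:2]*1000; r=cv2.minAreaRect(W.astype(np.float32))
        z=[f["range_z"][int(v),int(u)] for u,v in uv]; X=(np.c_[norm(f,uv),np.ones(len(uv))]*np.array(z)[:,None]-f["t"])@np.array(f["R"])
        M[n].append((c[i],r)); print(n,c[i].round(1),S[i,4],"z",np.median(X[:,2]).round(4),[np.round(a,1) for a in r])
a,b=[np.array([x[0] for x in sorted(M[n],key=lambda x:x[0][0])]) for n in "CD"]
if len(a)==len(b): print(tri(F["C"],a,F["D"],b).round(4))
# handle height by triangulation: fishtail/broad ferrule-end top corners, from component centroids A,B
print(tri(F["A"],[(314,81),(455,106)],F["B"],[(212,136),(347,159)]).round(4))
E
python3 m.py
```

```text
C [146.7 191.5] 3062 z 0.013 [array([546.4, 311.6]), array([ 31. , 140.6]), np.float64(83.0)]
C [226.9 190.5] 3739 z 0.013 [array([536.3, 230.3]), array([ 33.6, 140.8]), np.float64(82.9)]
C [305.2 201.7] 3203 z 0.0131 [array([526.2, 148.8]), array([ 43. , 140.4]), np.float64(82.9)]
D [223.  172.2] 3226 z 0.013 [array([546.6, 311.9]), array([ 31.4, 140.4]), np.float64(83.0)]
D [304.4 171.5] 3870 z 0.013 [array([536.4, 230.2]), array([ 33.2, 140.5]), np.float64(82.8)]
D [375.4 216.2] 1880 z 0.0131 [array([502.8, 151.5]), array([31.1, 93.9]), np.float64(83.2)]
[[0.5421 0.3121 0.0137]
 [0.5427 0.2295 0.0134]
 [0.5144 0.1525 0.0183]]
[[ 0.6381 -0.1357  0.0191]
 [ 0.616  -0.2679  0.0214]]
```

Both views give outlines with axis -7.1°, tops at about 13 mm by depth and triangulation, and centres 82 mm apart. D's fishtail is cut by a shadow, so I use C for that one. Next I pick and place the broad chisel.

```bash
cat > pp.py <<'E'
from plant import robot
from h import *
import pickle
rad=np.deg2rad
T=dict(straight=(.5103,.3163),broad=(.5002,.2348),fish=(.4900,.1533)); TA=-7.1
S=dict(straight=(.4340,-.0387,-8.4),broad=(.6338,-.1346,-15.2),fish=(.6107,-.2685,6.5))
def ori(a): return [np.pi,0,-np.pi/2+rad(a)]
def pick(n,z=.015):
    x,y,a=S[n]; robot.grip(.62); robot.goto([x,y,.10],ori(a)); robot.move_straight([x,y,z],vel=.1)
    robot.grip(0,60); s=robot.sense(); print(n,"opening",s["opening"],"tcp",s["tcp_pos"],"F",np.round(s["wrist_force"],1))
    robot.move_straight([x,y,.10],vel=.1); print("lifted",robot.sense()["opening"],robot.sense()["t"])
def place(n,zg=.015):
    x,y=T[n]; robot.move_straight([x,y,.10],vel=.2,attitude=ori(TA)); robot.move_straight([x,y,.013+zg+.006],vel=.1)
    c=robot.move_straight([x,y,.012+zg-.003],vel=.02,contact_N=4); s=robot.sense(); print("contact",c,s["tcp_pos"],np.round(s["wrist_force"],1))
    robot.grip(.62); robot.sleep(.2); robot.move_straight([x,y,.12],vel=.12); print("t",robot.sense()["t"])
def look(p,name,a=0):
    robot.goto(p,ori(a)); robot.sleep(.2); f=robot.grab_frame("wrist"); cv2.imwrite(f"pics/{name}.png",f["image"][:,:,::-1]); pickle.dump(f,open(name+".pkl","wb")); return f
E
python3 - <<'E'
from pp import *
pick("broad"); f=robot.grab_frame("wrist"); cv2.imwrite("pics/held.png",f["image"][:,:,::-1])
E
```

```text
broad opening 0.31050306190666443 tcp [ 0.63456132 -0.13470201  0.01602823] F [0.4 0.7 3.7]
lifted 0.3160345324722014 10.1
```

View pics/held.png

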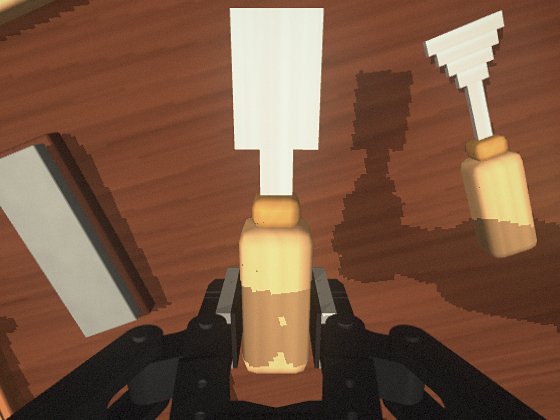

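The broad chisel (blade at (277,80), handle at (275,300)) is held straight and level. Now I place it and check.

```bash
cat > chk.py <<'E'
from pp import *
def check(f,names):
    z=f["range_z"]; v,u=np.mgrid[0:420,0:560]; uv=np.c_[u.ravel(),v.ravel()].astype(float)
    X=(np.c_[norm(f,uv),np.ones(len(uv))]*z.reshape(-1,1)-f["t"])@np.array(f["R"])
    a=rad(TA); ax=np.array([np.cos(a),np.sin(a)]); ay=np.array([-ax[1],ax[0]])
    for n in names:
        d=X[:,:2]-T[n]; lx,ly=d@ax,d@ay
        m=(X[:,2]>.031)&(X[:,2]<.05)&(abs(ly)<.035)&(abs(lx+0)<.06)&(z.ravel()>.1)
        if m.sum()<100: print(n,"none");continue
        r=cv2.minAreaRect((np.c_[lx,ly][m]*1000).astype(np.float32)); P=X[m]; A=np.c_[lx[m],ly[m],np.ones(m.sum())]
        print(n,"box centre (want 5.5,0):",np.round(r[0],1),np.round(r[1],1),round(r[2],1),"z",np.median(P[:,2]).round(4),"slope",np.linalg.lstsq(A,P[:,2],rcond=None)[0][:2].round(3))
E
python3 - <<'E'
from chk import *
place("broad"); f=look((.56,.16,.25),"p1"); check(f,T)
E
```

```text
contact True [0.5007066  0.23504003 0.02801476] [0.8 0.6 3.9]
t 14.9667
straight none
broad box centre (want 5.5,0): [-7.9  1.1] [102.6  67.9] 0.6 z 0.0373 slope [-0.03   0.024]
fish none
```

View pics/p1.png

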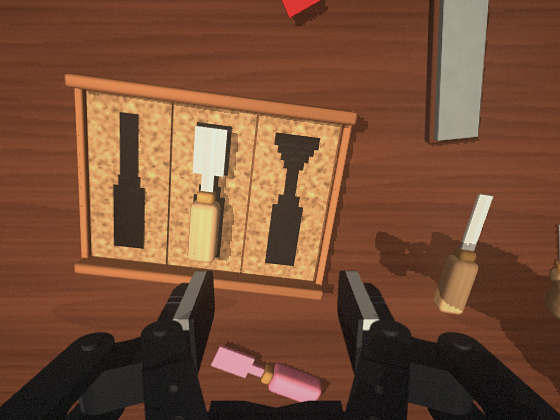

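The broad chisel (blade (210,150), handle (205,228)) lies on its outline. The shift is parallax, and the box was polluted by the end board, so I tighten the check and do the fishtail.

```bash
sed -i 's/X\[:,2\]>.031/X[:,2]>.034/; s/abs(lx+0)<.06/(lx>-.042)\&(lx<.06)/' chk.py; python3 - <<'E'
from chk import *
check(pickle.load(open("p1.pkl","rb")),["broad"])
pick("fish"); place("fish"); f=look((.56,.2,.25),"p2"); check(f,T)
E
```

```text
broad box centre (want 5.5,0): [5.7 0.6] [26.8 72.8] 89.8 z 0.0376 slope [-0.013  0.015]
fish opening 0.306832813709082 tcp [ 0.6114422  -0.26879774  0.01609623] F [-0.7 -1.   3.6]
lifted 0.3133214949253297 20.1417
contact True [0.49051351 0.15344978 0.02803314] [ 0.3 -0.5  4.4]
t 25.1833
straight none
broad box centre (want 5.5,0): [5.4 0.8] [72. 27.] 0.4 z 0.0375 slope [-0.016 -0.001]
fish box centre (want 5.5,0): [5.1 1. ] [26.8 72. ] 89.4 z 0.0376 slope [-0.014 -0.017]
```

The broad and fishtail chisels are within 1 mm. The straight one is next; its grasp sits near the reach limit, so I check IK first.

```bash
python3 - <<'E'
from chk import *
x,y,a=S["straight"]
ok=[robot.inverse_kinematics([x,y,z],ori(a)) is not None for z in(.015,.06,.10)]; print(ok)
if all(ok):
    pick("straight"); place("straight"); f=look((.56,.2,.25),"p3"); check(f,T)
    robot.goto([.5,-.1,.3],ori(0)); f=robot.grab_frame("top"); crop(f,62,115,362,265,2.66,"end")
E
```

```text
[True, True, True]
straight opening 0.31454186981730214 tcp [ 0.4346039  -0.03872575  0.0157702 ] F [-1.4 -1.1  5.5]
lifted 0.31598855799023545 29.85
contact True [0.51076299 0.31659554 0.0278294 ] [-1.  -0.8  3.4]
t 34.525
straight box centre (want 5.5,0): [3.9 0.5] [71.6 26.8] 0.2 z 0.0375 slope [-0.01   0.017]
broad box centre (want 5.5,0): [6.  0.7] [72.  26.6] 0.1 z 0.0375 slope [-0.014  0.01 ]
fish box centre (want 5.5,0): [5.4 1.1] [27.2 72.4] 89.9 z 0.0376 slope [-0.014 -0.016]
```

View pics/p3.png

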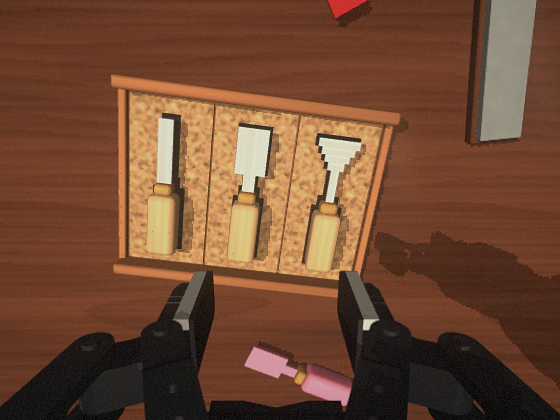

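View pics/end.png

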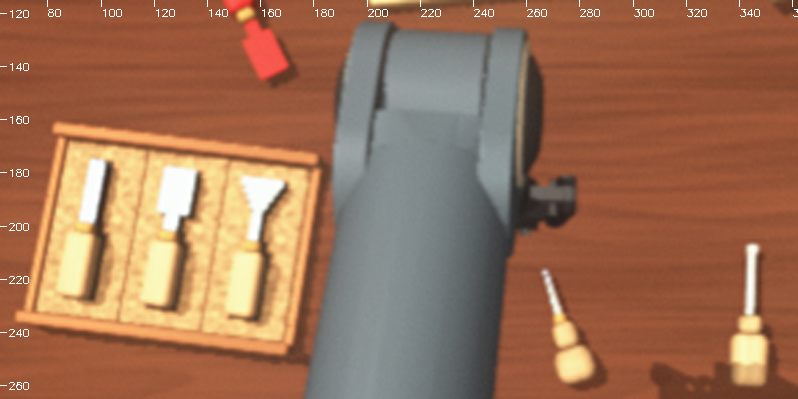

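All three chisels lie on their outlines, blades at the blade end. The awl (275,245) and screwdriver (343,235) are unmoved, so I'm handing in.

```bash
python3 -c "
from plant import robot
print(robot.sense()['t']); robot.close_job()"
```

```text
36.7667
the job is handed in; nothing more can be done
```

All three chisels are in the tray, each set down flat on its own outline with the blade at the blade end. I handed the job in at 36.8 s of the 88 s allowed; no verdict is reported.

- **Placing:** in the last wrist depth check, each handle was within about 2 mm along and 1 mm across of its outline. Axes were within 0.6°, slopes at most about 0.02 rad, and handle tops at 37.5 mm against the expected 38 mm.
- **Look-alikes and bystanders:** the awl and screwdriver sit at the same pixels as at the start. The mallet was out of the final crop and the arm hid the stone there, but the last wrist picture shows the stone, and I saw no sign of contact with either.
- **Checks that disagreed:**
    - Rough triangulation from blob centres put the handle tops at 19–21 mm, against about 25 mm by depth. I attribute this to clipped blobs and used the depth value.
    - One view of the fishtail outline was cut by a shadow, so I took that outline from the other view.
    - The first placing check was polluted by the tray's end board, so I tightened it and ran it again.

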